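# Turn the film tin's keyed lid to its pin and press it home

### The job

Close the round aluminium film tin: with a fingertip, push the black stud on its lid round until the notch in the lid's rim stands over the red pin on the tin, then press the lid down until it is fully home. The lid must not be lifted, and the camera, the torch and the two black canisters stay where they are. Finish with the robot clear of everything.

Things in the scene. Friction and masses are not known exactly. Their poses are not given: they have to be found in the camera images.
- tin: Round aluminium film tin, 100 mm across, fixed in a blue ceramic coaster (132 mm across, 8 mm thick); it cannot move on the shelf. Origin on the tin's axis at the shelf surface (underside of the coaster), z up, x points from the axis towards the red pin. The tin's rim is 56 mm above the origin.
- tin_pin (a point): Top of the red pin: a round bar 10 mm in diameter that lies radially (along the tin's x) on the outside of the tin's rim, from 48 to 69 mm from the axis, its top line 64 mm above the shelf. This point is on that top line, 54 mm from the axis. It sticks out 13 mm beyond the lid's edge, so it shows from above at any lid angle.
- lid_turn (a joint): Rotation of the lid about the tin's vertical axis, rad, anticlockwise from above positive, no stops either way. At 0 (or any whole turn, 2 pi = 6.283) the notch is exactly over the pin; it starts between 0.7 and 5.58. The lid stays at the angle where it is left; turning it takes about 0.06 N m (some 2 N at the stud), and clearly more while it is pressed onto the pin.
- lid_press (a joint): How far the lid has been pressed down, m: 0 as it starts (raised, its underside just over the top of the pin), 0.008 fully home on the tin's rim, negative if lifted. A tight rubber seal: it moves down only while pushed with about 5 to 8 N, stays at the depth where it is left, and meets a hard stop when home. It can go down only when the notch is within about 0.07 rad of the pin; otherwise the rim is stopped by the pin.
- lid_top (a point): Centre of the lid's flat top face, on the tin's axis, 70 mm above the shelf while the lid is raised and 62 mm when it is home. The lid is a silver disc 6 mm thick and 111 mm across; its top is bare within 24 mm of the axis and everywhere but at the stud. A rubber plug shows under it while it is raised. The lid goes straight down wherever on its top it is pressed.
- lid_notch (a point): Middle of the notch in the lid's rim, at the lid's underside, 54 mm from the axis. The notch is 18 mm wide with parallel sides and cuts through the lid's full thickness from 46 mm from the axis to the edge. The pin fits with 4 mm to spare on each side.
- lid_stud (a point): Centre of the top of the polished black stud fixed on the lid: an upright cylinder, 18 mm in diameter, 14 mm tall above the lid's top face, its axis 34 mm from the lid's axis, in line with the notch. Slippery (friction 0.2). On a long way round it meets a finger that keeps one heading on changing sides and can catch: turn the finger with the arc, or set it down anew.
- camera: Bystander: silver film camera, loose, 45 x 125 x 83 mm, its lens sticks out a further 22 mm; origin at the centre of its underside.
- torch: Bystander: press-button torch, blue barrel and dark steel head, loose, lying, 120 mm long (along its x), 32 mm in diameter; origin under its middle.
- canister_a: Bystander: upright black film canister with a light grey cap, loose, 33 mm in diameter, 50 mm tall; origin at the centre of its underside. It stands about 0.10 to 0.16 m from the tin's axis.
- canister_b: Bystander: a second canister like canister_a, on the opposite side of the tin, 0.09 to 0.15 m from its axis.
Things that resemble listed ones, but are neither listed nor needed, are in the scene too. Leave any brown or yellow look-alike of the tin alone.

How it is judged:
On the way, in this order (a step that is already met when the one before it is completed fails the run):
1. the lid is turned so that its notch stands over the pin (within 8 mm), while the lid is still raised (horizontal distance between lid_notch and tin_pin below 0.008 m and value of joint lid_press below 0.004 m).
2. the lid is pressed home (value of joint lid_press above 0.0065 m), for 0.1 s.
At the end, for the whole second after the job is handed in: The lid is down at least 6.5 of its 8 mm with its notch round the pin (within 6 mm), at rest, and the camera, torch and canisters are within 25 mm of where they started (value of joint lid_press above 0.0065 m and horizontal distance between lid_notch and tin_pin below 0.006 m and linear speed of lid_press below 0.02 m/s and distance of each of camera, canister_a, canister_b, torch from where it was at the start of the episode below 0.025 m); the robot touches nothing.
It fails at once if the lid is lifted more than 4 mm (value of joint lid_press below -0.004 m).
It fails at once if the camera, the torch or a canister is moved more than 25 mm, lifted or knocked over (not (distance of each of camera, canister_a, canister_b, torch from where it was at the start of the episode below 0.025 m) or angle between any of camera, canister_a, canister_b, torch's own z axis and vertical above 0.5 rad).
It also fails if it takes over 58 s, if anything falls off the work surface, if the arm or the gripper's body presses on something with over 40 N, if the wrist force passes 120 N, or if a joint passes its speed limit or range.

### The arm

A 6-joint arm with a two-finger parallel gripper is mounted at the origin on the work surface. World frame = base frame: x ahead of the robot, y to its left, z up, the work surface at z = 0. Lengths are in m, angles in rad, forces in N, time in s.
With the tool pointing down it reaches from about 0.35 to 0.875 m from the base axis. Payload 4.2 kg.
Tool frame: the origin (TCP) lies between the finger pads; the fingertips stand 11 mm ahead of it and the grasp point (between the pads) lies 8 mm behind it; z points along the fingers, y is the line along which they close (so a half turn about z gives the same grasp; the last joint's range is limited). The gripper opens to 85 mm and grips with 20 to 120 N. Pads are 22 mm wide; open, the fingers measure 114 mm over their backs; the gripper's body (76 mm by 85 mm) begins 54 mm behind the grasp point. The pads swing forward as they close: fully open they stand 13 mm farther back than shut.
Start: joints at [-1.073, 0.385, 0.008, 0, -1.194, -0.259], TCP at [0.148, -0.607, 0.211] pointing down, gripper open.
Joint ranges: [-3.14, 3.14], [-1.21, 2.06], [-1.07, 1.41], [-3.16, 2.05], [-2.99, -0.16], [-3.1, 3.1]. Speed limits (rad/s): [2.79, 2.79, 3.14, 3.14, 3.14, 3.14].

### API

Orientations are given as a 3x3 rotation matrix whose columns are the frame's x, y, z axes.
In Python, from rig import env gives the robot as it stands.
- The arm moves only by the shell command python3 -m handwheel 'ROWS' [FORCE]. ROWS is a JSON object of lists of equal length, an entry for each row: "grip": the opening, from 0 (shut) to 1 (fully open); "offset": the shift along the world's x, y, z in mm, a list of three; "twist": the turn, a rotation vector about the world's x, y, z in rad, a list of three. A call has 1 to 5 rows; each row is the pose to reach, as a shift and turn from the pose commanded when the call began; what a row does not reach only later rows make up. A row lasts 1/8 s, in which the tool goes at most 62.5 mm and 10.7 degrees, less where a joint would pass 70% of its speed; a pose out of reach is approached as far as the arm can. A call with a gripper value outside its range is refused whole. The fingers move at their own pace and stop on an object; FORCE is the grip in N (left out, the last holds). Time passes only in rows, so rows that repeat a pose let the fingers close. It gives the time, the measured TCP pose, the force, the opening and the grip force at its end, in the units of the state.
- env.state(): the state, without advancing time (a new reading comes with each control period).
- env.get_image(name): name is "scene" or "top"; returns a dict with "color" (384x512x3 uint8, red, green, blue), "camera_matrix" (3x3 intrinsics, pixels), "rvec" (rotation vector, rad) and "tvec" (3), from world to camera coordinates, as OpenCV has them. Camera axes: x right, y down, z forward; pixel columns grow to the right and rows downward; lengths in m; the calibration is good to about 2 mm. A picture is of the moment at which its call begins. There is no depth.
- env.job_done(): hands the job in; it is judged then, once.
The state is a dict: "time": time; "qpos": joint angles; "qvel": joint speeds; "joint_efforts": joint torques, N m; "position": TCP position; "eef_rot": TCP orientation; "wrist_force": force on the tool from outside, world axes, zero at the start; "ft_torque": the same for the moment, N m; "opening": finger opening in m; "finger_force": force on a finger pad.
Only numpy, scipy, OpenCV 4.12 (cv2) and the standard library are available. Lean on these libraries where they do the work, as an engineer would, in place of code of your own. Each camera call takes 0.05 s, during which the arm holds its last target. There are 200 camera calls.

## Working session

There is one attempt and no reset: what is moved stays moved. The work goes in short steps, Python scripts to look and compute and a shell command to move; the robot and the scene stay as the last step left them, time stands still between calls to the robot, and variables do not carry over. Pictures are saved under pics/ and viewed, at most 10 in all, crops included, and the job is handed in when it is done.

```bash
ls; mkdir -p pics; cat > h.py <<'E'
import numpy as np,cv2
from rig import env
def shot(n,f):
    d=env.get_image(n); cv2.imwrite('pics/'+f+'.png',d['color'][:,:,::-1]); np.save('pics/'+f+'.npy',d,allow_pickle=True); return d
def load(f): return np.load('pics/'+f+'.npy',allow_pickle=True).item()
def ray(d,uv,z):
    R=cv2.Rodrigues(np.array(d['rvec'],float))[0];t=np.array(d['tvec'],float).ravel();c=-R.T@t
    v=R.T@np.linalg.inv(d['camera_matrix'])@np.array([uv[0],uv[1],1.])
    return c+v*(z-c[2])/v[2]
def proj(d,p): return cv2.projectPoints(np.array([p],float),np.array(d['rvec'],float),np.array(d['tvec'],float),np.array(d['camera_matrix'],float),None)[0].ravel()
E
python3 - <<'E'
from h import *
shot('scene','s0');shot('top','t0');s=env.state();print(s['position'],s['eef_rot'],s['opening'])
a=cv2.imread('pics/s0.png');b=cv2.imread('pics/t0.png')
E
```

```text
pics
[ 0.14769781 -0.60670535  0.20951892] [[-9.71663748e-01 -2.36366687e-01 -5.92336655e-04]
 [-2.36367399e-01  9.71661840e-01  1.92912259e-03]
 [ 1.19570610e-04  2.01446756e-03 -9.99997964e-01]] 0.0856006119028069
```

View pics/t0.png

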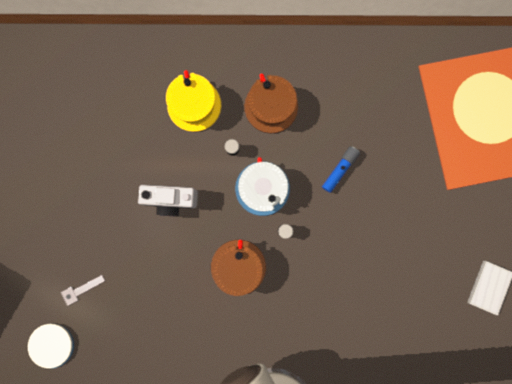

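View pics/s0.png

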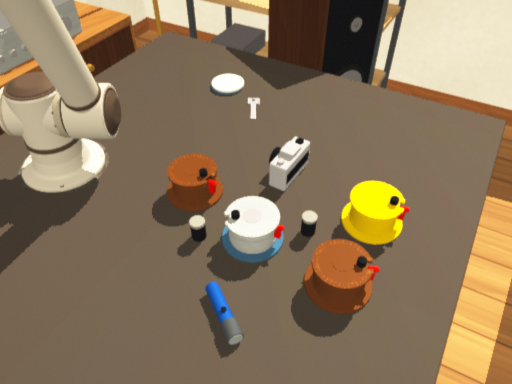

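The top view shows the tin at about (263,188), its red pin at (260,159) and the stud at (272,198), so the lid needs roughly a half turn. The canisters are at (232,147) and (286,231), the camera at (167,197), the torch at (341,170) and a brown decoy at (238,268). I'll measure these next.

```bash
python3 - <<'E'
from h import *
d=load('t0');im=d['color'];hsv=cv2.cvtColor(im,cv2.COLOR_RGB2HSV);h,s,v=[hsv[:,:,i].astype(int) for i in range(3)]
yy,xx=np.mgrid[:384,:512]
near=np.hypot(xx-263,yy-188)<36
def blobs(m,name,z,amin=3):
    n,l,st,c=cv2.connectedComponentsWithStats(m.astype(np.uint8))
    for i in range(1,n):
        if st[i,4]>=amin: print(name,st[i],c[i].round(1),ray(d,c[i],z).round(4))
blobs(near&(s>120)&((h<8)|(h>172))&(v>90),'red',.064)
blobs(near&(v<60)&(np.hypot(xx-263,yy-188)<24),'stud',.084)
m=(near&(s<50)&(v>140)).astype(np.uint8)
c=max(cv2.findContours(m,0,2)[0],key=cv2.contourArea);hull=cv2.convexHull(c)
e=cv2.fitEllipse(hull);print('lid',e,ray(d,e[0],.07))
m=(near&(h>95)&(h<125)&(s>80)).astype(np.uint8);c=max(cv2.findContours(m,0,2)[0],key=cv2.contourArea);x=cv2.minEnclosingCircle(c);print('coaster',x,ray(d,x[0],.008))
for nm,uv,z in [('canA',(232,147),.05),('canB',(286,231),.05),('cam',(167,197),.08),('decoy',(238,268),.07),('decoy2',(271,104),.07),('torch',(341,170),.03)]: print(nm,ray(d,uv,z).round(3))
print(ray(d,(263,188),.07)-ray(d,(264,188),.07),ray(d,(263,188),.07)-ray(d,(263,189),.07))
cv2.imwrite('pics/c0.png',cv2.resize(im[140:240,205:315,::-1],None,fx=6,fy=6,interpolation=2))
E
```

```text
red [257 157   6   5  25] [259.2 159.2] [0.5966 0.0316 0.064 ]
stud [270 196   5   5  22] [271.9 198.1] [0.5062 0.0034 0.084 ]
lid ((262.8078308105469, 186.13345336914062), (49.64085388183594, 50.851646423339844), 136.90802001953125) [0.53403103 0.02346299 0.07      ]
coaster ((261.92376708984375, 188.5299530029297), 26.867019653320312) [0.53312374 0.02429234 0.008     ]
canA [0.627 0.095 0.05 ]
canB [ 0.432 -0.031  0.05 ]
cam [0.508 0.239 0.08 ]
decoy [0.35  0.079 0.07 ]
decoy2 [0.724 0.005 0.07 ]
torch [ 0.576 -0.163  0.03 ]
[-6.76476895e-06  2.27291798e-03  0.00000000e+00] [2.27877910e-03 3.26275065e-06 0.00000000e+00]
```

View pics/c0.png

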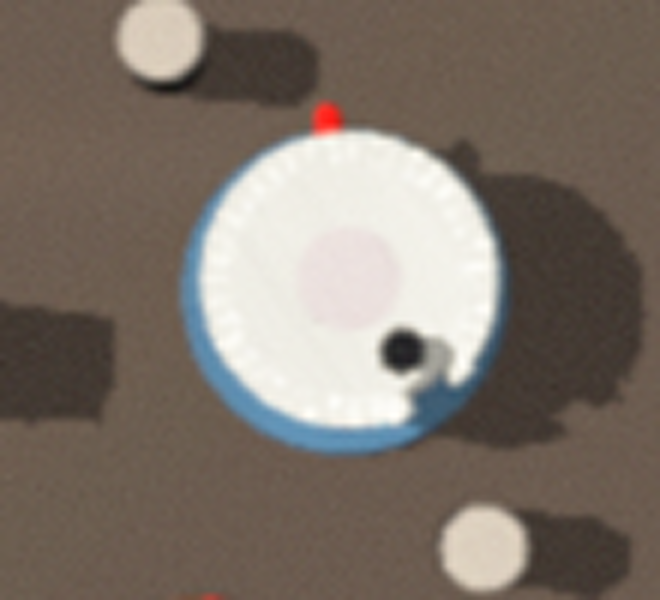

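```bash
python3 -m handwheel '{"grip":[0.33,0.33,0.33,0.33,0.33],"offset":[[24,40,0],[48,80,0],[72,120,0],[96,160,0],[120,200,0]],"twist":[[0,0,0.05],[0,0,0.1],[0,0,0.15],[0,0,0.2],[0,0,0.2]]}' 
python3 -m handwheel '{"grip":[0.33,0.33,0.33,0.33,0.33],"offset":[[24,40,0],[48,80,0],[72,120,0],[96,160,0],[120,200,0]],"twist":[[0,0,0.05],[0,0,0.1],[0,0,0.15],[0,0,0.18],[0,0,0.184]]}' 
python3 -m handwheel '{"grip":[0.33,0.33,0.33,0.33,0.33],"offset":[[30,52,0],[60,105,0],[90,157,0],[118,210,0],[118,210,0]],"twist":[[0,0,0],[0,0,0],[0,0,0],[0,0,0],[0,0,0]]}'
python3 -c "
from h import *
s=env.state();print(s['qpos'],s['position'],s['eef_rot'],s['opening'],s['wrist_force'])"
```

```text
time: 0.72
position: [0.2682, -0.4057, 0.2102]
eef_rot: [[-0.905, -0.425, -0.0], [-0.425, 0.905, 0.001], [0.0, 0.001, -1.0]]
wrist_force: [1.7, -0.8, 1.2]
opening: 0.0283
finger_force: 0.0
time: 1.35
position: [0.3882, -0.2057, 0.2104]
eef_rot: [[-0.812, -0.584, -0.0], [-0.584, 0.812, 0.0], [0.0, 0.0, -1.0]]
wrist_force: [0.8, -0.6, 0.1]
opening: 0.0282
finger_force: 0.0
time: 1.98
position: [0.5071, 0.0058, 0.2097]
eef_rot: [[-0.81, -0.587, -0.001], [-0.587, 0.81, -0.0], [0.001, 0.0, -1.0]]
wrist_force: [0.5, 0.2, -0.5]
opening: 0.0281
finger_force: 0.0
[ 3.31936628e-01  1.84909180e-01 -2.76162334e-01 -2.52393966e-04
 -1.11054392e+00 -1.27515561e+00] [0.50711281 0.00584632 0.20967193] [[-8.09518004e-01 -5.87094440e-01 -8.48076389e-04]
 [-5.87094614e-01  8.09518321e-01 -5.31371583e-05]
 [ 7.17729904e-04  4.54885593e-04 -9.99999639e-01]] 0.028096448898201055 [ 0.46256118  0.16053465 -0.51201556]
```

```bash
python3 -m handwheel '{"grip":[0.33,0.33,0.33,0.33,0.33],"offset":[[-1,-2.5,-30],[-1,-2.5,-60],[-1,-2.5,-90],[-1,-2.5,-110],[-1,-2.5,-110]],"twist":[[0,0,0],[0,0,0],[0,0,0],[0,0,0],[0,0,0]]}'
python3 - <<'E'
from h import *
d=shot('scene','s1');c=proj(d,(.534,.023,.08)).astype(int);print(c)
cv2.imwrite('pics/c1.png',cv2.resize(d['color'][c[1]-50:c[1]+50,c[0]-60:c[0]+60,::-1],None,fx=6,fy=6,interpolation=2))
E
```

```text
time: 2.6
position: [0.503, -0.0009, 0.099]
eef_rot: [[-0.813, -0.582, -0.004], [-0.582, 0.813, -0.001], [0.004, 0.002, -1.0]]
wrist_force: [-0.5, -0.6, 0.6]
opening: 0.0282
finger_force: 0.0
[250 212]
```

View pics/c1.png

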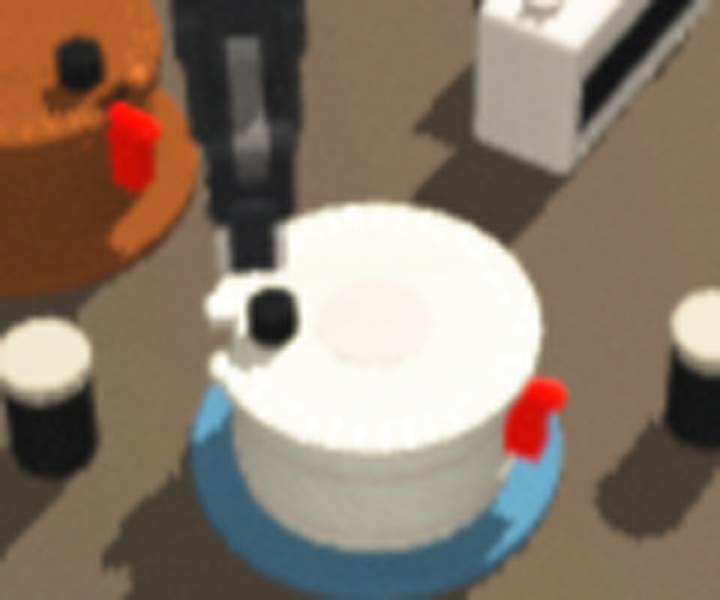

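```bash
python3 - <<'E'
from h import *
d=load('s1');c=np.array([250-60,212-50])
R=cv2.Rodrigues(np.array(d['rvec'],float))[0];print('campos',-R.T@np.array(d['tvec']).ravel())
y=np.array([-.582,.813,0]);t=np.array([.503,-.0009,.099])
for n,p in [('tip0',t-[0,0,.011]),('tip+',t+.014*y-[0,0,.011]),('tip-',t-.014*y-[0,0,.011]),('stud',(.506,.0033,.084)),('up',t+[0,0,.1]),('C',(.5335,.023,.07)),('pin',(.5335+.062,.023+.0085,.064))]: print(n,((proj(d,p)-c)*6).round())
print(env.state()['position'])
d=shot('top','t1');cv2.imwrite('pics/c2.png',cv2.resize(d['color'][140:240,205:315,::-1],None,fx=6,fy=6,interpolation=2))
E
```

```text
campos [ 0.83851007 -0.49431941  0.72258708]
tip0 [245. 296.]
tip+ [242. 266.]
tip- [248. 327.]
stud [260. 300.]
up [229.  44.]
C [361. 320.]
pin [536. 383.]
[ 0.50424463 -0.00052714  0.10029489]
```

View pics/c2.png

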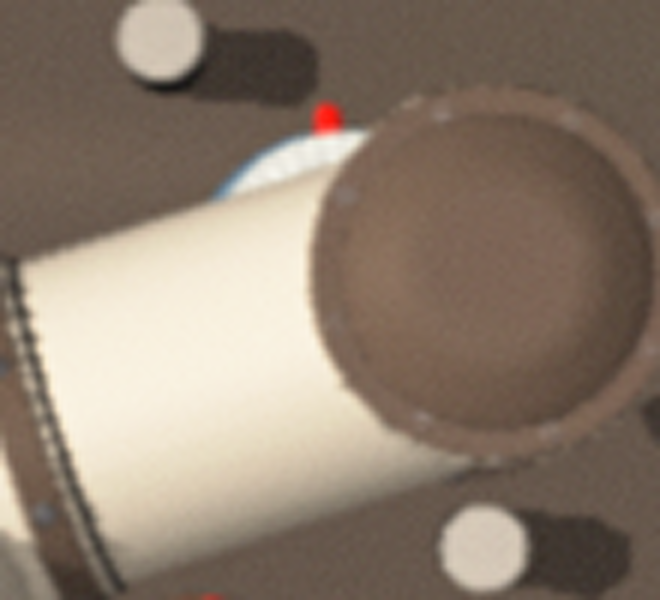

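The top view is blocked by the arm. In the scene view the fingertips are still above the lid, so I'll go lower in steps while watching the force.

```bash
python3 -m handwheel '{"grip":[0.33,0.33,0.33,0.33,0.33],"offset":[[0,0,-5],[0,0,-9],[0,0,-14],[0,0,-14],[0,0,-14]],"twist":[[0,0,0],[0,0,0],[0,0,0],[0,0,0],[0,0,0]]}'
python3 - <<'E'
from h import *
d=shot('scene','s2');c=(250,212)
cv2.imwrite('pics/c3.png',cv2.resize(d['color'][c[1]-60:c[1]+40,c[0]-60:c[0]+60,::-1],None,fx=6,fy=6,interpolation=2))
s=env.state();print(s['position'],s['wrist_force'])
E
```

```text
time: 3.32
position: [0.5049, 0.0003, 0.0865]
eef_rot: [[-0.812, -0.583, 0.0], [-0.583, 0.812, -0.0], [-0.0, -0.0, -1.0]]
wrist_force: [-0.2, 0.6, -0.3]
opening: 0.0281
finger_force: 0.0
[5.04944523e-01 3.00644406e-04 8.65726291e-02] [5.55604510e-01 2.18691740e-04 4.25074507e-01]
```

View pics/c3.png

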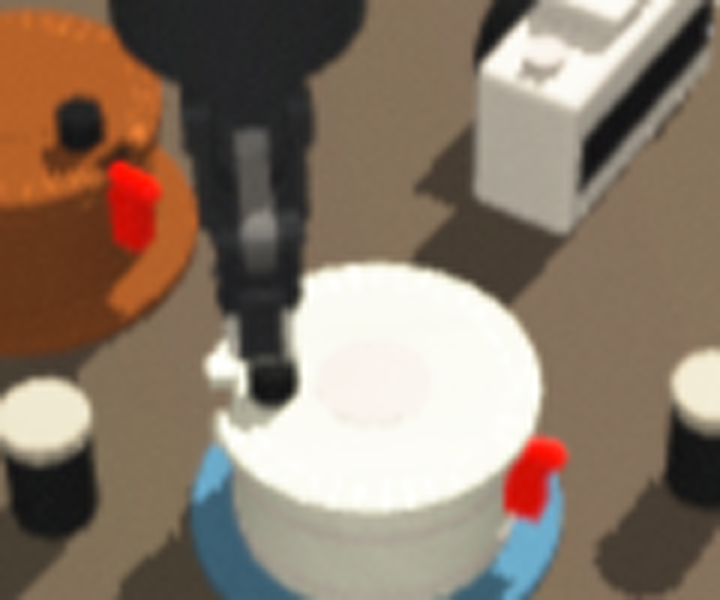

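```bash
python3 -m handwheel '{"grip":[0.33,0.33,0.33],"offset":[[0,0,-2],[0,0,-4],[0,0,-4]],"twist":[[0,0,0],[0,0,0],[0,0,0]]}'
python3 - <<'E'
from h import *
d=load('s2')
R=cv2.Rodrigues(np.array(d['rvec'],float))[0]
s=env.state();print(s['position'],s['wrist_force'],s['qpos'])
d=shot('scene','s3')
dd=d['color'].astype(int); a=load('s0')['color'].astype(int)
m=(abs(dd-a).sum(2)>60); ys,xs=np.nonzero(m[:, 215:275]); 
for y in range(140,230,3):
    r=np.nonzero(m[y,200:300])[0]; print(y,(r.min()+200,r.max()+200,len(r)) if len(r) else None)
for z in (.07,.08,.09,.1): print(z,[proj(d,s['position']*[1,1,0]+np.array([-.582,.813,0])*k+[0,0,z]).round() for k in (-.028,-.014,.014,.028)])
E
```

```text
time: 3.75
position: [0.5047, 0.0002, 0.0823]
eef_rot: [[-0.812, -0.583, -0.0], [-0.583, 0.812, -0.0], [0.0, 0.0, -1.0]]
wrist_force: [0.4, -0.6, 0.3]
opening: 0.0284
finger_force: 0.0
[5.04686923e-01 2.18628429e-04 8.22861478e-02] [ 0.36618002 -0.58043722  0.3326275 ] [ 3.22570663e-01  3.21020256e-01 -4.56324524e-01 -8.24593181e-05
 -7.93953938e-01 -1.27055098e+00]
140 (np.int64(206), np.int64(250), 37)
143 (np.int64(207), np.int64(250), 40)
146 (np.int64(207), np.int64(250), 35)
149 (np.int64(207), np.int64(250), 44)
152 (np.int64(208), np.int64(250), 43)
155 (np.int64(208), np.int64(250), 43)
158 (np.int64(209), np.int64(249), 41)
161 (np.int64(211), np.int64(247), 37)
164 (np.int64(213), np.int64(244), 32)
167 (np.int64(218), np.int64(241), 24)
170 (np.int64(220), np.int64(241), 22)
173 (np.int64(220), np.int64(242), 23)
176 (np.int64(220), np.int64(241), 17)
179 (np.int64(221), np.int64(240), 17)
182 (np.int64(222), np.int64(240), 17)
185 (np.int64(222), np.int64(241), 20)
188 (np.int64(223), np.int64(241), 16)
191 (np.int64(223), np.int64(240), 16)
194 (np.int64(225), np.int64(240), 12)
197 (np.int64(226), np.int64(240), 15)
200 (np.int64(226), np.int64(240), 15)
203 (np.int64(226), np.int64(240), 15)
206 (np.int64(227), np.int64(238), 12)
209 (np.int64(227), np.int64(238), 12)
212 (np.int64(228), np.int64(239), 8)
215 None
218 None
221 (np.int64(225), np.int64(227), 3)
224 (np.int64(225), np.int64(226), 2)
227 None
0.07 [array([233., 228.]), array([233., 223.]), array([232., 212.]), array([231., 207.])]
0.08 [array([233., 225.]), array([233., 219.]), array([232., 209.]), array([231., 204.])]
0.09 [array([233., 221.]), array([232., 216.]), array([231., 206.]), array([231., 201.])]
0.1 [array([233., 218.]), array([232., 212.]), array([231., 202.]), array([231., 197.])]
```

```bash
python3 - <<'E'
from h import *
d=load('s3');a=load('s0')
f=lambda d:cv2.convertScaleAbs(cv2.resize(d['color'][175:235,205:265,::-1],(400,400),interpolation=2),alpha=1.0,beta=20)
g=np.hstack([f(a),f(d)]);g=(255*(g/255.)**.6).astype(np.uint8)
cv2.imwrite('pics/c4.png',g)
E
```

```text
(no output)
```

View pics/c4.png

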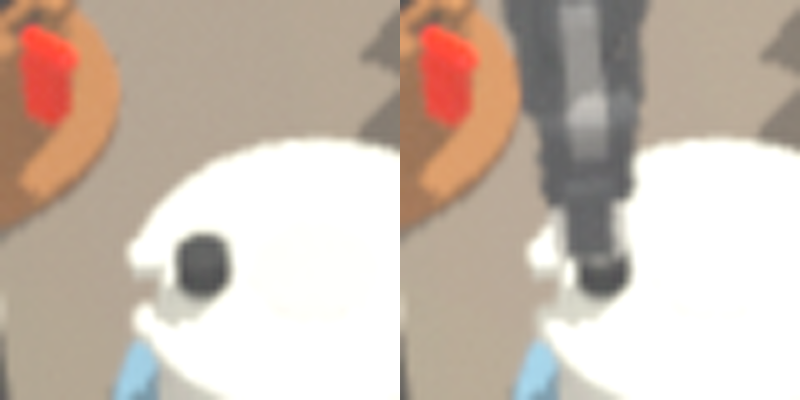

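The near fingertip's lower edge is at about row 213 and hides the top half of the stud, so it is higher than I expected. I'll continue down in guarded steps.

```bash
for i in 1 2 3; do python3 -m handwheel '{"grip":[0.33,0.33],"offset":[[0,0,-3],[0,0,-3]],"twist":[[0,0,0],[0,0,0]]}' | egrep 'pos|wrist'; done
```

```text
position: [0.5046, 0.0002, 0.0792]
wrist_force: [0.5, 0.3, -0.1]
position: [0.5046, 0.0002, 0.0762]
wrist_force: [0.0, -0.3, -0.2]
position: [0.5046, 0.0002, 0.0732]
wrist_force: [0.5, -0.1, -0.6]
```

```bash
for i in 1 2 3; do python3 -m handwheel '{"grip":[0.33,0.33],"offset":[[0,0,-2],[0,0,-2]],"twist":[[0,0,0],[0,0,0]]}' | egrep 'pos|wrist'; done
python3 - <<'E'
from h import *
d=shot('scene','s4')
g=cv2.resize(d['color'][165:245,205:285,::-1],(560,560),interpolation=2);g=(255*(g/255.)**.6).astype(np.uint8)
cv2.imwrite('pics/c5.png',g)
E
```

```text
position: [0.5047, 0.0002, 0.0714]
wrist_force: [0.2, -0.2, -0.8]
position: [0.5047, 0.0003, 0.0693]
wrist_force: [0.1, 0.5, 0.3]
position: [0.5047, 0.0002, 0.0673]
wrist_force: [0.0, -0.8, -0.5]
```

View pics/c5.png

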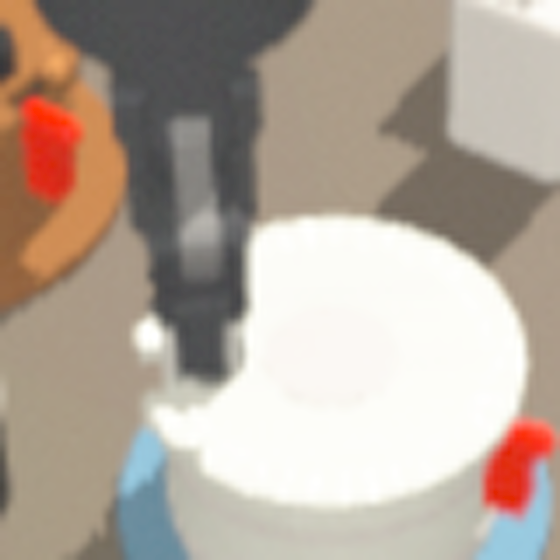

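```bash
for i in 1 2 3 4; do python3 -m handwheel '{"grip":[0.33,0.33],"offset":[[0,0,-1.5],[0,0,-1.5]],"twist":[[0,0,0],[0,0,0]]}' | egrep 'pos|wrist'; done
```

```text
position: [0.5047, 0.0002, 0.0659]
wrist_force: [0.4, -0.3, -0.6]
position: [0.5047, 0.0002, 0.0644]
wrist_force: [-0.2, -0.1, -0.1]
position: [0.5047, 0.0002, 0.0629]
wrist_force: [-0.4, -0.2, -0.5]
position: [0.5048, 0.0002, 0.0614]
wrist_force: [-0.2, 0.4, 1.3]
```

```bash
for i in 1 2 3; do python3 -m handwheel '{"grip":[0.33,0.33],"offset":[[0,0,-1.5],[0,0,-1.5]],"twist":[[0,0,0],[0,0,0]]}' | egrep 'pos|wrist'; done
```

```text
position: [0.5047, 0.0002, 0.0599]
wrist_force: [0.4, -0.3, 0.4]
position: [0.5047, 0.0002, 0.0584]
wrist_force: [-0.7, -0.3, 1.1]
position: [0.5047, 0.0002, 0.0569]
wrist_force: [0.6, 0.1, 0.4]
```

```bash
python3 - <<'E'
from h import *
d=shot('scene','s5')
for n in ('s0','s3','s4','s5'):
    c=load(n)['color'].astype(int).sum(2)//3
    print(n,[int(c[r,231:237].mean()) for r in range(205,232)])
s=env.state();print(s['position'],s['wrist_force'],s['joint_efforts'])
E
for i in 1 2; do python3 -m handwheel '{"grip":[0.33,0.33],"offset":[[0,0,-1.5],[0,0,-1.5]],"twist":[[0,0,0],[0,0,0]]}' | egrep 'pos|wrist'; done
```

```text
s0 [247, 247, 247, 246, 221, 132, 69, 50, 45, 44, 41, 38, 37, 51, 94, 144, 175, 194, 227, 244, 248, 248, 248, 247, 245, 237, 219]
s3 [39, 40, 41, 43, 42, 40, 40, 41, 59, 63, 47, 40, 39, 54, 100, 152, 183, 202, 232, 247, 250, 250, 250, 249, 248, 241, 224]
s4 [39, 34, 38, 42, 40, 38, 38, 38, 40, 40, 40, 39, 39, 58, 101, 151, 183, 201, 232, 247, 250, 250, 250, 244, 219, 212, 206]
s5 [76, 66, 60, 51, 39, 35, 38, 42, 40, 37, 39, 39, 40, 40, 39, 38, 58, 151, 225, 241, 225, 192, 187, 189, 197, 205, 205]
[5.04817144e-01 2.51986114e-04 5.69574945e-02] [ 0.36379403 -0.59224244  0.102867  ] [-1.75948066e-03 -3.24541104e+01  1.34977752e+01  2.99733147e+00
 -3.85662743e-04 -5.70485227e-06]
position: [0.5048, 0.0002, 0.0554]
wrist_force: [0.3, -0.2, 0.3]
position: [0.5048, 0.0002, 0.0539]
wrist_force: [0.8, -0.4, -0.3]
```

```bash
for i in 1 2 3 4 5; do python3 -m handwheel '{"grip":[0.33,0.33],"offset":[[0,0,-1],[0,0,-2]],"twist":[[0,0,0],[0,0,0]]}' | egrep 'pos|wrist'; done
python3 - <<'E'
from h import *
d=shot('scene','s6')
for n in ('s5','s6'):
    c=load(n)['color'].astype(int).sum(2)//3
    print(n,[int(c[r,231:237].mean()) for r in range(205,232)])
E
```

```text
position: [0.5049, 0.0003, 0.052]
wrist_force: [-0.1, 0.2, 0.4]
position: [0.5048, 0.0002, 0.0499]
wrist_force: [-0.3, -0.0, -0.5]
position: [0.5049, 0.0002, 0.0484]
wrist_force: [-1.6, 0.0, 5.2]
position: [0.5049, 0.0002, 0.047]
wrist_force: [-4.2, -0.4, 9.7]
position: [0.5049, 0.0001, 0.0456]
wrist_force: [-5.6, 0.9, 14.0]
s5 [76, 66, 60, 51, 39, 35, 38, 42, 40, 37, 39, 39, 40, 40, 39, 38, 58, 151, 225, 241, 225, 192, 187, 189, 197, 205, 205]
s6 [120, 122, 118, 103, 81, 70, 63, 56, 45, 36, 35, 41, 41, 37, 37, 39, 39, 40, 39, 41, 60, 124, 165, 173, 183, 186, 190]
```

```bash
python3 -c "
from h import *
s=env.state();print(s['wrist_force'],s['ft_torque'])"
python3 -m handwheel '{"grip":[0.33,0.33],"offset":[[0,0,3],[0,0,6.5]],"twist":[[0,0,0],[0,0,0]]}'
python3 -m handwheel '{"grip":[0.33],"offset":[[0,0,0]],"twist":[[0,0,0]]}' | grep wrist
```

```text
[-4.64364281 -0.07065315 12.28217654] [ 0.08281579  1.28826016 -0.01438992]
time: 9.2
position: [0.5048, 0.0003, 0.0506]
eef_rot: [[-0.812, -0.583, 0.0], [-0.583, 0.812, 0.0], [-0.0, 0.0, -1.0]]
wrist_force: [-0.7, -0.4, -0.7]
opening: 0.0278
finger_force: 0.0
wrist_force: [0.1, -0.2, 0.2]
```

```bash
python3 - <<'E'
from h import *
a=load('s0');b=shot('scene','s7');ta=load('t0');tb=shot('top','t7')
for x,y,n in((a,b,'scene'),(ta,tb,'top')):
    m=(np.abs(x['color'].astype(int)-y['color']).sum(2)>60).astype(np.uint8)
    cv2.imwrite('pics/d_%s.png'%n,m*255)
g=np.hstack([cv2.resize(b['color'][130:250,170:310],(420,360),interpolation=2),cv2.resize(tb['color'][130:290,205:345],(350,360),interpolation=2)])[:,:,::-1]
cv2.imwrite('pics/c6.png',(255*(g/255.)**.7).astype(np.uint8))
E
```

```text
(no output)
```

View pics/c6.png

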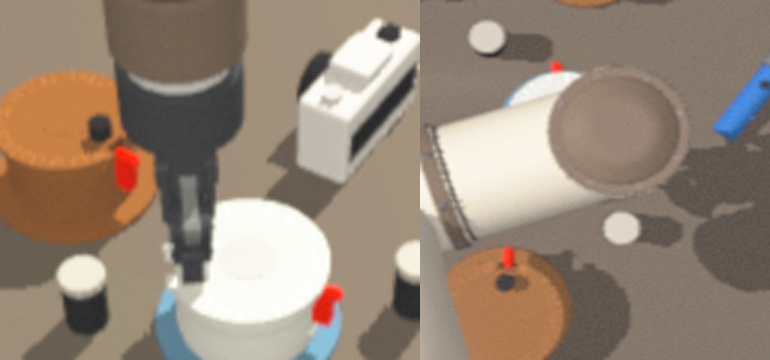

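The canisters, camera and torch haven't moved. The fingers straddle the stud with the tips just above the lid. Next I'll work out the arc rows.

```bash
python3 - <<'E'
import numpy as np
C=np.array([533.5,23.]);p=np.array([504.8,0.3])
a0=-2.472
for k in range(4):
    q=p.copy();o=[]
    for i in range(1,6):
        a=a0+.12*i; p=C+34*np.array([np.cos(a),np.sin(a)]); o.append([*(p-q).round(1).tolist(),0])
    a0=a; print(k,o,a.round(3))
E
```

```text
Traceback (most recent call last):
AttributeError: 'float' object has no attribute 'round'
```

```bash
python3 - <<'E'
import numpy as np
C=np.array([533.5,23.]);p=np.array([504.8,0.3])
a0=-2.472
for k in range(4):
    q=p.copy();o=[]
    for i in range(1,6):
        a=a0+.12*i; p=C+34*np.array([np.cos(a),np.sin(a)]); o.append([*(p-q).round(1).tolist(),0])
    a0=a; print(k,o,a)
E
```

```text
0 [[4.8, -1.4, 0], [7.8, -4.1, 0], [11.2, -6.4, 0], [14.8, -8.3, 0], [18.6, -9.8, 0]] -1.8719999999999999
1 [[4.0, -1.0, 0], [8.0, -1.5, 0], [12.1, -1.5, 0], [16.1, -1.0, 0], [20.1, -0.0, 0]] -1.2719999999999998
2 [[3.8, 1.4, 0], [7.4, 3.3, 0], [10.8, 5.6, 0], [13.9, 8.3, 0], [16.6, 11.3, 0]] -0.6719999999999998
3 [[2.3, 3.3, 0], [4.3, 6.9, 0], [5.8, 10.7, 0], [6.8, 14.7, 0], [7.3, 18.7, 0]] -0.07199999999999984
```

```bash
python3 -m handwheel '{"grip":[0.33,0.33,0.33,0.33,0.33],"offset":[[4.8,-1.4,0],[7.8,-4.1,0],[11.2,-6.4,0],[14.8,-8.3,0],[18.6,-9.8,0]],"twist":[[0,0,0.12],[0,0,0.24],[0,0,0.36],[0,0,0.48],[0,0,0.6]]}'
python3 - <<'E'
from h import *
d=shot('scene','s8');s=env.state();print(s['wrist_force'],s['ft_torque'],s['qpos'])
m=d['color'].astype(int).sum(2)//3
for r in range(212,236): print(r,m[r,212:262:2])
E
```

```text
time: 10.05
position: [0.5197, -0.009, 0.0492]
eef_rot: [[-0.339, -0.941, -0.008], [-0.941, 0.339, 0.0], [0.002, 0.008, -1.0]]
wrist_force: [-7.5, 5.8, 2.5]
opening: 0.0283
finger_force: 4.5
[-4.61303668  2.23723142  1.89714162] [ 0.58790145  1.54012576 -0.01808963] [ 0.29292098  0.39377309 -0.44682558 -0.00322726 -0.73787684 -0.63271853]
212 [111 110 110 111 113 112 117 109  46  31  30  30  30  35  37  75  37  36
  35  34  34  33  40  49 194]
213 [111 111 111 112 112 111 134 168  49  30  29  30  32  36  34  41  39  40
  35  34  35  32  38  71 233]
214 [111 111 112 111 110 111 149 205  48  31  30  29  35  33  36  36  48  39
  33  35  34  32  33 130 243]
215 [111 110 111 110 111 112 160 212  50  29  29  31  36  34  34  35  46  36
  34  34  34  29  44 210 245]
216 [111 111 110 111 110 112 172 228  57  31  29  36  36  38  36  35  36  34
  35  34  30  37  96 239 245]
217 [110 111 111 112 112 111 177 237  63  30  29  37  38  65  35  38  35  35
  35  33  36  80 201 244 245]
218 [110 111 111 110 113 115 205 223  65  30  28  35  40 100  37  36  35  34
  35  33  67 190 240 244 245]
219 [111 1
[... 1108 characters left out ...]
 253 251 198 140  79 121 247
 250 250 251 251 251 251 250]
230 [112 113 112 112 112 117 158 159 134 233 249 252 250 207 149 138 179 249
 251 250 251 251 250 250 250]
231 [111 111 111 112 111 123 159 156 113 189 219 252 246 180 160 168 188 249
 251 251 251 251 250 250 251]
232 [111 111 111 111 110 126 162 147 113 149 173 238 227 169 168 169 174 241
 252 251 251 252 250 252 250]
233 [110 112 111 111 109 127 153 123 107 142 154 177 176 167 168 169 172 245
 251 252 250 253 250 252 249]
234 [111 111 112 111 108 131 130  95 103 143 148 156 160 165 169 169 193 252
 249 252 249 253 250 251 249]
235 [111 111 112 111 107 116  98  89 103 144 147 154 158 163 164 169 231 252
 249 251 249 252 249 249 247]
```

```bash
python3 -m handwheel '{"grip":[0.33,0.33],"offset":[[0,0,2],[0,0,2]],"twist":[[0,0,0],[0,0,0]]}'
python3 -m handwheel '{"grip":[0.33,0.33,0.33,0.33,0.33],"offset":[[4,-1,0],[8,-1.5,0],[12.1,-1.5,0],[16.1,-1,0],[20.1,0,0]],"twist":[[0,0,0.12],[0,0,0.24],[0,0,0.36],[0,0,0.48],[0,0,0.6]]}'
```

```text
time: 10.35
position: [0.5203, -0.0097, 0.051]
eef_rot: [[-0.342, -0.94, -0.007], [-0.94, 0.342, -0.0], [0.003, 0.006, -1.0]]
wrist_force: [-4.9, 2.7, -1.0]
opening: 0.0285
finger_force: 2.9
time: 10.98
position: [0.5387, -0.0113, 0.0509]
eef_rot: [[0.252, -0.968, -0.011], [-0.968, -0.252, -0.003], [-0.0, 0.012, -1.0]]
wrist_force: [-6.7, -4.0, 2.4]
opening: 0.0278
finger_force: 3.9
```

```bash
python3 -m handwheel '{"grip":[0.33,0.33,0.33,0.33,0.33],"offset":[[3.8,1.4,0],[7.4,3.3,0],[10.8,5.6,0],[13.9,8.3,0],[16.6,11.3,0]],"twist":[[0,0,0.12],[0,0,0.24],[0,0,0.36],[0,0,0.48],[0,0,0.6]]}'
python3 - <<'E'
from h import *
d=shot('scene','s9');s=env.state();print(s['position'],s['qpos'])
g=cv2.resize(d['color'][130:270,170:330,::-1],None,fx=4,fy=4,interpolation=2)
cv2.imwrite('pics/c7.png',(255*(g/255.)**.7).astype(np.uint8))
E
```

```text
time: 11.6
position: [0.557, -0.0013, 0.0513]
eef_rot: [[0.755, -0.656, -0.008], [-0.656, -0.755, -0.004], [-0.003, 0.008, -1.0]]
wrist_force: [-2.4, -9.0, -1.3]
opening: 0.0284
finger_force: 4.3
[ 0.55792083 -0.00072938  0.05140293] [ 0.29024527  0.44175834 -0.35511121  0.00253871 -0.78096762  0.56636905]
```

View pics/c7.png

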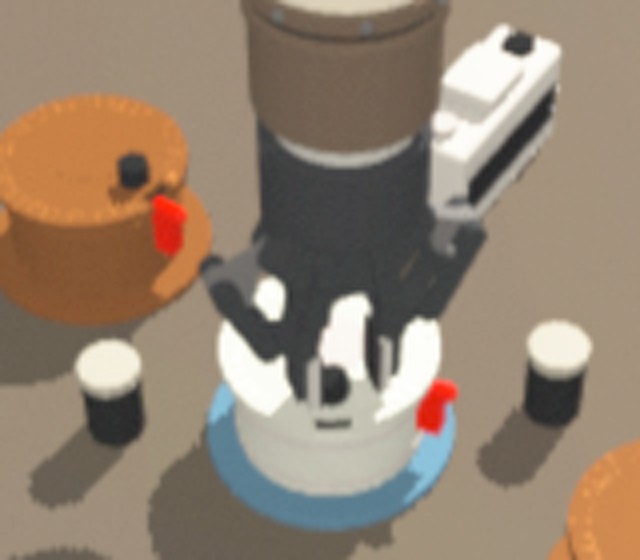

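The image shows the stud at about (333,383) in the crop, held between the fingers with the left finger pushing it. The notch is at the front near (333,415) and the pin at (435,405), so the lid is turning as planned.

```bash
python3 -m handwheel '{"grip":[0.33,0.33,0.33,0.33,0.33],"offset":[[2.3,3.3,0],[4.3,6.9,0],[5.8,10.7,0],[6.8,14.7,0],[7.3,18.7,0]],"twist":[[0,0,0.12],[0,0,0.24],[0,0,0.36],[0,0,0.48],[0,0,0.6]]}'
python3 -m handwheel '{"grip":[0.33],"offset":[[0,0,0]],"twist":[[0,0,0]]}'
python3 - <<'E'
from h import *
d=shot('scene','s10');a=load('s0');s=env.state();p=s['position']-[.5335,.023,0];print(p,np.arctan2(p[1],p[0]))
f=lambda im:im.astype(int).sum(2)//3
m=f(d['color'])
print('pin',proj(d,(.5335+.062,.0315,.064)),'C',proj(d,(.5335,.023,.07)))
for r in range(206,236): print(r,m[r,250:292:2])
E
```

```text
time: 12.28
position: [0.5675, 0.0189, 0.0521]
eef_rot: [[0.993, -0.115, -0.001], [-0.115, -0.993, -0.002], [-0.0, 0.002, -1.0]]
wrist_force: [1.9, -4.9, -1.5]
opening: 0.028
finger_force: 2.5
time: 12.4
position: [0.5678, 0.0197, 0.0523]
eef_rot: [[0.993, -0.12, 0.0], [-0.12, -0.993, -0.001], [0.0, 0.001, -1.0]]
wrist_force: [1.1, -4.3, -2.1]
opening: 0.0279
finger_force: 2.0
[ 0.03423569 -0.00330686  0.05233481] -0.09629244729779773
pin [279.30617127 225.75208036] C [250.23685767 215.29791538]
206 [ 38  39  66  52  89  43  35  37  34  33  31  31  82 146 113 112 112 112
 112 111 113]
207 [ 39  34  53  56 195  99  38  36  35  31  30  30  57 164 122 113 113 112
 113 112 113]
208 [ 38  35  40  47 208 198  38  36  33  29  28  30  53 177 141 112 111 113
 112 113 112]
209 [ 38  37  34  36 114 207  41  36  33  29  31  30  54 186 180 113 112 112
 112 113 113]
210 [ 35  36  34  35  44 118  41  34  33  29  30  30  59 196 227 113 112 113
 111 112 112]
211 [ 33  33  32  33  35  47  37  34  33  32  30  30  65 217 243 120 111 112
 112 113 112]
212 [ 33  33  34  33  32  35  36  32  31  31  30  30 
[... 1430 characters left out ...]
7 130 149 163 153  94 154 183 155  99  87  91 114
 113 112 112]
229 [247 187 165 168 164 147 152 160 164 124  90 159 143 116  79  81  93 112
 111 112 111]
230 [236 180 165 167 167 165 162 166 164  81 135 162 118  86  77  80 118 112
 113 111 112]
231 [201 175 165 164 168 168 165 171 218 106 162 155 112  78  77  86 143 113
 113 112 113]
232 [176 168 167 165 167 167 167 195 249 191 164 148 104  76  75  94 155 112
 112 112 112]
233 [168 166 166 167 168 167 168 235 251 208 158 145  95  75  75  94 153 113
 112 113 113]
234 [166 167 168 167 167 166 169 241 239 169 152 144  93  76  77  94 155 117
 112 112 112]
235 [168 166 166 166 168 166 169 217 197 155 149 147  93  75  75 101 158 117
 113 111 113]
```

```bash
python3 -m handwheel '{"grip":[0.33,0.33,0.33,0.33,0.33],"offset":[[0.2,3.1,0],[0.1,6.1,0],[-0.3,9.2,0],[-0.9,11.8,0],[-0.9,11.8,0]],"twist":[[0,0,0.09],[0,0,0.18],[0,0,0.27],[0,0,0.35],[0,0,0.35]]}'
python3 -m handwheel '{"grip":[0.33,0.33,0.33,0.33,0.33],"offset":[[0.4,-2.5,0],[0.4,-2.5,20],[0.4,-2.5,50],[-40,-40,90],[-80,-100,110]],"twist":[[0,0,0],[0,0,0],[0,0,0],[0,0,0],[0,0,0]]}'
python3 -m handwheel '{"grip":[0,0,0,0,0],"offset":[[-40,-50,0],[-60,-100,0],[-60,-150,0],[-60,-190,0],[-60,-190,0]],"twist":[[0,0,0],[0,0,0],[0,0,0],[0,0,0],[0,0,0]]}' >/dev/null
cat > meas.py <<'E'
from h import *
import sys
d=shot('top',sys.argv[1]);im=d['color'];hsv=cv2.cvtColor(im,cv2.COLOR_RGB2HSV);h,s,v=[hsv[:,:,i].astype(int) for i in range(3)]
yy,xx=np.mgrid[:384,:512];rr=np.hypot(xx-263,yy-187)
def b(m): 
    n,l,st,c=cv2.connectedComponentsWithStats(m.astype(np.uint8)); i=1+np.argmax(st[1:,4]); return c[i],st[i]
C=np.array([.5335,.023])
for nm,m,z in (('red',(rr<36)&(s>120)&((h<8)|(h>172))&(v>90),.064),('stud',(rr<20)&(v<60),.084)):
    c,st=b(m);p=ray(d,c,z)[:2]-C;print(nm,st,p.round(4),np.hypot(*p).round(4),np.arctan2(p[1],p[0]).round(3))
for y in range(154,182): print(y,v[y,244:284])
E
python3 meas.py t10; python3 -c "
from h import *
s=env.state();print(s['position'],s['qpos'],s['time'])"
```

```text
time: 13.08
position: [0.5671, 0.0326, 0.0527]
eef_rot: [[0.974, 0.227, 0.001], [0.227, -0.974, 0.0], [0.001, -0.0, -1.0]]
wrist_force: [1.1, -0.8, 0.5]
opening: 0.028
finger_force: 0.4
time: 13.7
position: [0.4965, -0.054, 0.1595]
eef_rot: [[0.973, 0.23, 0.004], [0.23, -0.973, 0.001], [0.004, 0.0, -1.0]]
wrist_force: [-0.0, -0.3, -0.2]
opening: 0.028
finger_force: 0.0
red [257 157   6   9  41] [0.0595 0.0085] 0.0601 0.142
stud [259 169   5   5  23] [0.0335 0.0045] 0.0338 0.133
154 [ 63  62  64  64  66  65  63  62  66  62  59  66  62  73  94 102 104 104
 109 103 104 104 105 105 105 105 103 106 102 105 105 103 102 102 102 106
 104 104 104 106]
155 [ 68  61  67  66  64  65  66  64  65  66  62  64  77  91 102 102 103 104
 106 102 105 104 103 103 105 106 106 104 102 105 104 104 105 105 104 106
 104 102 103 105]
156 [ 78  77  76  74  68  65  66  65  65  63  63  78  89 101 114 121 112 106
 102 102 104 105 105 105 103 105 103 104 106 102 104 102 108 105 104 103
 104 107 104 107]
157 [100  99 101  96  86  79  77  75  76  74  82  95 104 125 181 193 161 126
 110 104 104 105 103 108 105 103 104
[... 3530 characters left out ...]
35 231 230 232 233 231 232 233 232
 231 234 233 234]
179 [236 237 239 238 238 237 237 236 236 236 237 236 235 232 230 229 229 229
 228 229 226 226 227 231 230 231 231 234 231 229 231 233 232 233 232 234
 232 233 234 235]
180 [236 239 239 238 238 238 237 237 235 236 236 235 233 229 228 229 229 229
 228 228 228 227 226 228 230 230 232 233 232 231 231 233 234 232 233 234
 233 235 237 236]
181 [241 238 238 239 239 237 237 237 236 236 235 234 230 229 228 228 229 229
 228 229 229 226 228 228 229 230 231 233 232 230 231 233 233 233 234 233
 233 232 235 235]
[ 0.43575291 -0.24487956  0.15728994] [-1.86827752e-01  2.21292883e-01 -3.72139352e-01 -4.53261793e-04
 -9.77296924e-01  1.98526166e+00] 14.375
```

The stud is at 0.133 rad and the pin at 0.142 rad, and the pin shows inside the notch, so the lid is aligned. Next: fingers shut, move over the lid centre and press.

```bash
python3 -m handwheel '{"grip":[0,0,0,0,0],"offset":[[20,54,0],[40,108,0],[60,162,0],[80,220,0],[93,267,0]],"twist":[[0,0,0],[0,0,0],[0,0,0],[0,0,0],[0,0,0]]}' | egrep 'pos|open'
python3 -m handwheel '{"grip":[0,0,0,0],"offset":[[0,0,-25],[0,0,-50],[0,0,-68],[0,0,-68]],"twist":[[0,0,0],[0,0,0],[0,0,0],[0,0,0]]}' | egrep 'pos|open|wrist'
for i in 1 2 3 4; do python3 -m handwheel '{"grip":[0,0],"offset":[[0,0,-1.5],[0,0,-3]],"twist":[[0,0,0],[0,0,0]]}' | egrep 'pos|wrist'; done
```

```text
position: [0.5292, 0.0265, 0.1577]
opening: 0.0002
position: [0.5276, 0.0237, 0.0883]
wrist_force: [-0.6, -0.4, 0.7]
opening: -0.0003
position: [0.5296, 0.0235, 0.0874]
wrist_force: [-0.2, -0.9, -0.6]
position: [0.5291, 0.023, 0.0836]
wrist_force: [-0.1, -0.1, 0.5]
position: [0.529, 0.023, 0.0803]
wrist_force: [0.5, -0.2, 0.3]
position: [0.529, 0.023, 0.0773]
wrist_force: [1.1, 0.2, 0.7]
```

```bash
for i in 1 2 3 4 5 6 7 8; do python3 -m handwheel '{"grip":[0,0],"offset":[[0,0,-1.5],[0,0,-3]],"twist":[[0,0,0],[0,0,0]]}' | egrep 'pos|wrist'; done
```

```text
position: [0.529, 0.0231, 0.0743]
wrist_force: [0.1, -0.2, -0.5]
position: [0.5291, 0.0231, 0.0713]
wrist_force: [0.0, 0.6, -0.2]
position: [0.5291, 0.0231, 0.0683]
wrist_force: [0.2, -0.2, 0.1]
position: [0.529, 0.0231, 0.0653]
wrist_force: [0.9, -0.1, 0.2]
position: [0.529, 0.0231, 0.0623]
wrist_force: [0.6, -0.2, 0.4]
position: [0.529, 0.023, 0.0593]
wrist_force: [0.4, 0.1, -0.2]
position: [0.5291, 0.0231, 0.0564]
wrist_force: [0.3, -0.7, -0.9]
position: [0.529, 0.0231, 0.0533]
wrist_force: [0.8, -0.1, 0.5]
```

```bash
for i in 1 2 3 4 5 6; do o=$(python3 -m handwheel '{"grip":[0,0],"offset":[[0,0,-1],[0,0,-2]],"twist":[[0,0,0],[0,0,0]]}' | egrep 'pos|wrist'); echo $o; done
python3 -c "
from h import *
d=shot('scene','s12');m=d['color'].astype(int).sum(2)//3
print(proj(d,(.529,.023,.07)))
for r in range(195,235,2): print(r,m[r,226:276:2])"
```

```text
position: [0.529, 0.0231, 0.0514] wrist_force: [-0.3, -0.0, 0.2]
position: [0.529, 0.0231, 0.0494] wrist_force: [-0.5, 0.6, 0.6]
position: [0.5291, 0.023, 0.0479] wrist_force: [-1.3, 0.3, 5.4]
position: [0.5291, 0.023, 0.0456] wrist_force: [-1.1, -0.3, 5.5]
position: [0.5291, 0.023, 0.0434] wrist_force: [-0.8, 0.5, 5.1]
position: [0.5291, 0.0231, 0.0413] wrist_force: [-1.4, 1.1, 5.0]
[248.31316294 214.50082043]
195 [111 110 112 111 111 110  56  89  92  76  36  33  31  32  36  45  63  61
  61  63  61  61  60  61  60]
197 [112 111 110 110 110 110  71  91  92  66  32  30  31  33  38  44  61  60
  61  60  62  62  61  61  63]
199 [112 111 111 111 111 109  92  94  91  62  35  36  37  35  38  76 213 180
 112  79  62  62  61  61  61]
201 [111 111 112 111  95  84  90  93  89  62  39  36  35  37  39 147 251 249
 248 239 179  81  61  61  63]
203 [111 111 111 105  45  43  84  90  84  65  80  63  35  35  73 243 253 250
 252 249 250 239 189  68  91]
205 [110 110 121 167  42  51  88  86  57  40  39  41  33  36  98 249 250 250
 251 249 250 251 248 222 124]
207 [111 120 231 242  55  55  84  87  53  4
[... 754 characters left out ...]
 157 155 222 243 243 243 239
 245  68  29  31  32 193 245]
223 [221 169 166 167 165 163 164 166 167 162 156 157 177 241 243 243 244 243
 225  55  22  22  35 223 186]
225 [195 168 166 168 168 167 166 164 164 162 165 163 237 242 245 246 247 227
 169 144  93  66 211 240 146]
227 [160 167 169 167 167 166 167 165 167 166 173 230 247 247 248 249 249 226
 166 167 165 200 249 224 126]
229 [159 152 166 168 167 168 167 167 167 190 246 248 248 248 247 247 248 247
 230 185 228 247 250 254 240]
231 [135 123 157 168 169 167 165 165 169 245 248 248 248 248 248 248 248 248
 248 247 249 249 252 252 246]
233 [ 89 106 144 160 167 167 168 168 184 249 248 249 248 249 249 248 249 249
 252 249 251 249 247 202 158]
```

Contact came at 0.0485, and the lid is now sinking under a steady 5 N or so. I'll keep pressing until it hits the hard stop.

```bash
for i in 1 2 3 4; do o=$(python3 -m handwheel '{"grip":[0,0],"offset":[[0,0,-1],[0,0,-2]],"twist":[[0,0,0],[0,0,0]]}' | egrep 'pos|wrist'); echo $o; done
```

```text
position: [0.5292, 0.023, 0.041] wrist_force: [-7.2, 1.1, 19.3]
position: [0.5293, 0.023, 0.0408] wrist_force: [-10.5, 1.6, 30.4]
position: [0.5293, 0.023, 0.0406] wrist_force: [-16.2, 2.4, 42.5]
position: [0.5294, 0.023, 0.0404] wrist_force: [-19.8, 2.9, 54.0]
```

Hard stop reached after about 7.8 mm. I'll retract and verify.

```bash
python3 -m handwheel '{"grip":[0,0,0,0,0],"offset":[[0,0,8],[0,0,30],[0,0,80],[0,0,120],[0,0,120]],"twist":[[0,0,0],[0,0,0],[0,0,0],[0,0,0],[0,0,0]]}'
python3 -m handwheel '{"grip":[0,0,0,0,0],"offset":[[-20,-54,0],[-40,-108,0],[-60,-162,0],[-80,-220,0],[-93,-267,0]],"twist":[[0,0,0],[0,0,0],[0,0,0],[0,0,0],[0,0,0]]}'
python3 -m handwheel '{"grip":[0,0],"offset":[[0,0,0],[0,0,0]],"twist":[[0,0,0],[0,0,0]]}'|egrep 'time|wrist'
sed -i '/^for y/d; s/\.064)/.064)/; s/,\.084)/,.076)/' meas.py; python3 meas.py t12
python3 - <<'E'
from h import *
d=shot('scene','s13');c=d['color'];a=load('s0')['color']
hs=lambda c:cv2.cvtColor(c,cv2.COLOR_RGB2HSV).astype(int)
yy,xx=np.mgrid[:384,:512]
def top(c): # first bright row at left-of-centre columns of lid's back edge, and lowest rim
    g=c.astype(int).min(2); return [int(np.nonzero(g[190:225,x]>200)[0][0]+190) for x in (240,245,250,255,260)]
print('lid back edge rows before',top(a),'after',top(c))
for n,(x,y) in {'canB':(198,229),'canA':(309,223),'torch':(223,312),'cam':(290,163)}.items(): print(n,np.abs(a[y-18:y+18,x-14:x+14].astype(int)-c[y-18:y+18,x-14:x+14]).mean().round(1))
E
```

```text
time: 21.68
position: [0.5313, 0.0237, 0.1562]
eef_rot: [[0.973, 0.229, 0.007], [0.229, -0.973, 0.002], [0.008, -0.0, -1.0]]
wrist_force: [0.2, -0.2, -0.8]
opening: -0.0
finger_force: 0.0
time: 22.3
position: [0.4343, -0.2454, 0.1517]
eef_rot: [[0.974, 0.228, -0.002], [0.228, -0.974, 0.001], [-0.002, -0.002, -1.0]]
wrist_force: [1.1, -0.1, -0.4]
opening: -0.0001
finger_force: 0.0
time: 22.55
wrist_force: [0.7, 0.2, -0.5]
red [257 157   6   9  41] [0.059  0.0087] 0.0597 0.146
stud [259 169   5   6  24] [0.0338 0.0047] 0.0341 0.139
lid back edge rows before [199, 197, 197, 197, 197] after [201, 200, 199, 199, 200]
canB 3.3
canA 3.6
torch 3.5
cam 3.9
```

```bash
python3 -c "
from rig import env
print(env.job_done())"
```

```text
the job is handed in; nothing more can be done
None
```

I turned the lid until its notch stood over the red pin (within about 0.01 rad by the top camera), then pressed it about 7.8 mm down to the hard stop. The camera, torch and canisters haven't moved, the robot is clear, and I handed the job in after about 23 s; no verdict came back.

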